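# Put the dye tray away under the display riser

## Robot

A 6-joint arm with a two-finger parallel gripper is mounted at the origin on the work surface. World frame = base frame: x ahead of the robot, y to its left, z up, the work surface at z = 0. Lengths are in m, angles in rad, forces in N, time in s.
With the tool pointing down it reaches from about 0.4 to 0.825 m from the base axis. Payload 7 kg.
Tool frame: the origin (TCP) lies on the centre line of the jaws, within the pads' length; the fingertips stand 11 mm ahead of it and the grasp point (between the pads) lies 8 mm behind it; z points along the fingers, y is the direction in which the jaws open and shut (so a half turn about z gives the same grasp; the last joint's range is limited). The gripper opens to 88 mm and grips with 3 to 60 N. Pads are 19 mm wide; open, the fingers measure 130 mm over their backs; the gripper's body (78 mm by 193 mm) begins 47 mm behind the grasp point.
Start: joints at [-0.83, 0.359, 0.012, 0, -1.224, -0.288], TCP at [0.295, -0.607, 0.238] pointing down, gripper open.
Joint ranges: [-3.07, 3.07], [-1.43, 2.12], [-1.02, 1.25], [-3.03, 1.67], [-3.05, -0], [-3.03, 3.03]. Speed limits (rad/s): [2.39, 2.39, 3.01, 3.14, 3.14, 3.14].

## Interface

Orientations are given as [roll, pitch, yaw] about the fixed x, y, z axes, in that order (R = Rz(yaw) Ry(pitch) Rx(roll)).
In Python, from station import * gives the robot as it stands.
- The arm moves only by the tool play_rows, never from a script. Its argument "targets" is a list of rows, each a list of 7 numbers: the turn, a rotation vector about the world's x, y, z in rad, then the shift along the world's x, y, z in m, then the opening, from 0 (shut) to 1 (fully open). A call has 1 to 12 rows; each row shifts and turns the pose as measured when the row begins; what a row does not reach is not made up. A row lasts 1/8 s, in which the tool goes at most 62.5 mm and 10.7 degrees, less where a joint would pass 70% of its speed; a pose out of reach is approached as far as the arm can. A call is refused whole if a number of a shift passes 0.0625 or a number of a turn 0.188, either way. A call with a gripper value outside its range is refused whole. The fingers move at their own pace and stop on an object; "grip_force" is the grip in N (left out, the last holds). Time passes only in rows, so rows that do not move let the fingers close. It gives the time, the measured TCP pose, the force and the opening at its end, in the units of the state.
- get_state(): the state, without advancing time (a new reading comes with each control period).
- grab_frame(name): name is "scene" or "top" or "wrist"; returns (picture, depth): 420x560x3 uint8, blue, green, red; 420x560 float32, m along the optical axis (not along the pixel's ray), 0 where there is no reading.
- camera_params(name): a dict with "camera_matrix" (3x3 intrinsics, pixels), "dist" ([k1, k2, p1, p2, k3] as OpenCV has them; the pictures are not rectified), "extrinsics" (4x4, takes a point from world to camera coordinates); the wrist camera has in their place "hand_eye" (4x4, takes a point from camera to tool coordinates, whose origin is the TCP and whose axes are the flange's). Camera axes: x right, y up, looking along -z (the intrinsics and any distortion apply to the point x, -y, -z); pixel columns grow to the right and rows downward; lengths in m; the calibration is good to about 2 mm. A picture is of the moment at which its call begins: read the wrist's pose just before it. camera_params takes no time and is no camera call.
- job_done(): hands the job in, once; it reports no verdict.
The state is a dict: "t": time; "q": joint angles; "qd": joint speeds; "joint_efforts": joint torques, N m; "eef_pos": TCP position; "ee_rot": TCP orientation; "force": force on the tool from outside, world axes, zero at the start; "moment": the same for the moment, N m; "width": finger opening in m.
Only numpy, scipy, OpenCV 4.12 (cv2) and the standard library are available. Lean on these libraries where they do the work, as an engineer would, in place of code of your own. Each camera call takes 0.05 s, during which the arm holds its last target.

## Task

First clear the way: keeping the white colour card flat on the table, slide it from in front of the riser to inside the blue outline, roughly square with it. Then put the tub of red pigment flat on the floor of the grey tray, and last slide the tray along the table, handle outwards, under the riser until it is fully home against the rear stop, with nothing touching the riser's top board. Do not lift the tray, leave the green tub and the two standing tubes where they are, and let go of everything.

Things in the scene. Friction and masses are not known exactly. Their poses are not given: they have to be found in the camera images.
- riser: White display riser fixed on the table, 130 mm deep (x) and 174 mm wide (y), 68 mm high; place and yaw vary. Two 12 mm thick side cheeks (inner faces at y = +-75 mm) carry a top board. Origin: centre of its footprint on the table. Its own +x points into the riser, away from its open mouth at x = -65 mm. A blue stop bar 18 mm high crosses the rear, its front face at x = +62 mm: the tray is home when its rear wall touches it, i.e. tray origin at x = +2 mm in the riser's frame.
- riser_top: The riser's white top board with a blue front edge, 130 x 174 x 10 mm: the overhang. Origin at the centre of its underside, 58 mm above the table; axes as the riser's. Its upper face is at 68 mm; two petri dishes 12 mm high (60 mm diameter), fixed, stand on its rear half (from x = 0 mm back), up to 80 mm above the table.
- tray: Low loose grey open tray, 120 mm deep (x), 130 mm wide (y), walls 22 mm high and 4 mm thick, floor 4 mm thick (top of floor 4 mm above the table), 0.4 kg or so. Origin: centre of its underside, on the table. Its +x end goes into the riser first; its handle is at -x. There are 10 mm free on either side of it in the riser.
- tray_handle (a point): Grip point on the tray's blue handle: an upright fin 14 mm thick (along the tray's y), reaching from the tray's front wall (x = -60 mm) to x = -121 mm, from 2 mm to 32 mm above the table. The point is at x = -102 mm, y = 0, 22 mm above the table; axes as the tray's. Pinch it from above, closing along the tray's y.
- tub_red_center (a point): Centre of the closed clear tub of red pigment, 92 mm long (x), 60 mm wide (y) over its lid rim, 56 mm wide below it, 40 mm high, about 0.15 kg; the lid rim is the top 6 mm. The point is half-way up (20 mm over its underside). It may change places with the green tub. Standing in the tray it is 44 mm high over the table.
- tub_green_center (a point): Centre of a like tub with green pigment, same sizes; a bystander.
- card_center (a point): Centre of the loose white colour card, a rigid plastic plate 80 mm (x) by 110 mm (y) by 4 mm thick, about 0.15 kg, with a row of colour swatches along its +x side; it lies flat on the table in front of the riser's mouth. The point is half-way up (2 mm). Its grey underside is slick and slides easily on the table, its top grips better: fingertips pressed on its top with 10 to 20 N (press first, then move) drag it along.
- outline: Blue rectangle marked flat on the table, 126 mm (x) by 156 mm (y) on its line centres with lines 6 mm wide (inside 120 x 150 mm); it marks the card's place, the card's x along its x. Origin: its centre on the table. Place and yaw vary.
- tube_amber: Standing capped tube, 30 mm diameter (blue cap 36 mm), 115 mm high, amber filling; bystander. Origin: centre of its underside.
- tube_violet: Like tube with dark blue filling; bystander. Origin: centre of its underside.

How it is judged:
By the outcome, as a careful person would: the job done as asked, in the order asked, and still so for the second after the job is handed in, with the robot touching nothing.
It also fails if it takes over 72 s, if anything falls off the work surface, if the arm or the gripper's body presses on something with over 40 N, if the wrist force passes 120 N, or if a joint passes its speed limit or range.

## Working session

There is one attempt and no reset: what is moved stays moved. The work goes in short steps, Python scripts to look and compute and a tool call to move; the robot and the scene stay as the last step left them, time stands still between calls to the robot, and variables do not carry over. Pictures are saved under pics/ and viewed, and the job is handed in when it is done.

Besides the shell and the picture viewer there is one more tool, called after "Call:" as a command line: name --pt "numbers of a row" for each row, then --argument value for the rest. play_rows: Moves the arm, as the interface text tells. Its arguments: {"type":"object","properties":{"targets":{"type":"array","items":{"type":"array","items":{"type":"number"}}},"grip_force":{"type":"number"}},"required":["targets"]}

```bash
ls; mkdir -p pics
python3 - <<'E'
from station import *
import cv2,json
s=get_state();print(s)
for n in("scene","top"):
    p,d=grab_frame(n);cv2.imwrite(f"pics/{n}0.png",p)
    import numpy as np;np.save(f"pics/{n}0.npy",d)
    print(n,camera_params(n))
print(camera_params("wrist"))
E
```

```text
pics
{'t': 0.0, 'q': array([-8.29887612e-01,  3.59397884e-01,  1.10596118e-02, -3.38085009e-04,
       -1.22410883e+00, -2.88088822e-01]), 'qd': array([ 1.45919637e-03,  9.36332789e-04,  1.72170664e-03, -2.76976546e-04,
        1.10218585e-03, -2.23456199e-05]), 'joint_efforts': array([-1.56618033e-03, -5.82715523e+01,  2.93035895e+01,  6.99687347e+00,
        6.42518105e-03, -1.58084058e-04]), 'eef_pos': array([ 0.29507327, -0.60656263,  0.23661807]), 'ee_rot': array([ 3.13991961e+00, -1.64338859e-04, -2.68888776e+00]), 'force': array([ 0.35005182,  0.47376371, -0.27308023]), 'moment': array([-0.00482816, -0.02583127, -0.01675537]), 'width': 0.08747545841071819}
scene {'camera_matrix': array([[544.87742007,   0.        , 278.80820136],
       [  0.        , 544.87742007, 202.09750496],
       [  0.        ,   0.        ,   1.        ]]), 'dist': array([-0.18767721,  0.        ,  0.        ,  0.        ,  0.        ]), 'extrinsics': array([[ 0.48218845,  0.8759324 ,  0.0153862 , -0.30634716],
       [-0.51567492,  0.26958634,  0.81326661,  0.22886227],
       [ 0.70821866, -0.4000820
[... 616 characters left out ...]
00],
       [ 0.00000000e+00,  0.00000000e+00,  0.00000000e+00,
         1.00000000e+00]])}
{'camera_matrix': array([[311.42068562,   0.        , 282.28784603],
       [  0.        , 311.42068562, 207.33572129],
       [  0.        ,   0.        ,   1.        ]]), 'dist': array([-0.04805201,  0.        ,  0.        ,  0.        ,  0.        ]), 'hand_eye': array([[ 1.16853517e-03,  9.60832108e-01,  2.77128661e-01,
         7.45812650e-02],
       [ 9.99999150e-01, -1.28292868e-03,  2.31462471e-04,
        -6.77153157e-04],
       [ 5.77932880e-04,  2.77128155e-01, -9.60832791e-01,
        -1.47259345e-01],
       [ 0.00000000e+00,  0.00000000e+00,  0.00000000e+00,
         1.00000000e+00]])}
```

View pics/scene0.png

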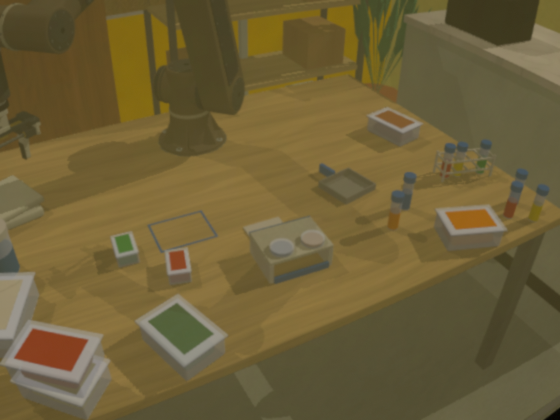

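View pics/top0.png

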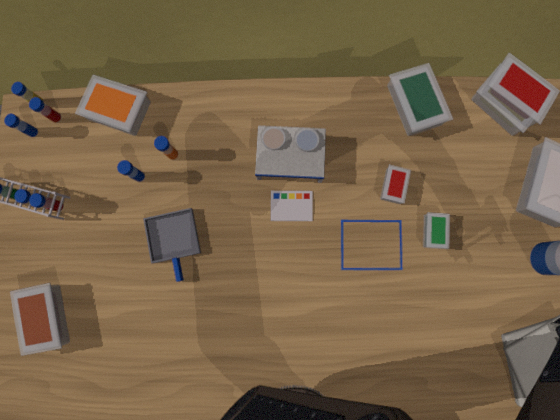

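```bash
cat > h.py <<'E'
from station import *
import cv2,numpy as np
from scipy.spatial.transform import Rotation as R
def rpy(e): return R.from_euler('xyz',e).as_matrix()
def ext(name,s=None):
    c=camera_params(name)
    if name!="wrist": return c["camera_matrix"],c["dist"],c["extrinsics"]
    T=np.eye(4);T[:3,:3]=rpy(s["ee_rot"]);T[:3,3]=s["eef_pos"]
    return c["camera_matrix"],c["dist"],np.linalg.inv(T@c["hand_eye"])
def proj(P,cam):
    K,D,E=cam;P=np.atleast_2d(P)
    C=P@E[:3,:3].T+E[:3,3];C=C*[1,-1,-1]
    return cv2.projectPoints(C.reshape(-1,1,3),np.zeros(3),np.zeros(3),K,D)[0][:,0]
def unproj(uv,z,cam):
    K,D,E=cam
    n=cv2.undistortPoints(np.array(uv,float).reshape(-1,1,2),K,D)[:,0]
    d=np.c_[n[:,0],-n[:,1],-np.ones(len(n))]@E[:3,:3]
    o=-E[:3,:3].T@E[:3,3]
    return o+d*((z-o[2])/d[:,2])[:,None]
def ortho(img,cam,x0,x1,y0,y1,z,s):
    # up=+x, left=+y; s px per m
    H=int(round((x1-x0)*s));W=int(round((y1-y0)*s))
    r,c=np.mgrid[0:H,0:W]
    P=np.stack([x1-(r+.5)/s,y1-(c+.5)/s,np.full(r.shape,z)],-1).reshape(-1,3)
    m=proj(P,cam).astype(np.float32).reshape(H,W,2)
    return cv2.remap(img,m[...,0],m[...,1],cv2.INTER_CUBIC)
def grid(o,x0,x1,y0,y1,s,step=.05):
    for x in np.arange(np.ceil(x0/step)*step,x1,step):
        v=int((x1-x)*s);cv2.line(o,(0,v),(6,v),(0,255,255),1);cv2.putText(o,f"{x:.2f}",(8,v+4),0,.35,(0,255,255),1)
    for y in np.arange(np.ceil(y0/step)*step,y1,step):
        u=int((y1-y)*s);cv2.line(o,(u,0),(u,6),(0,255,255),1);cv2.putText(o,f"{y:.2f}",(u-10,16),0,.35,(0,255,255),1)
    return o
E
python3 - <<'E'
from h import *
p=cv2.imread("pics/top0.png");d=np.load("pics/top0.npy");cam=ext("top")
p=cv2.convertScaleAbs(p,alpha=1.6)
print(unproj([[292,206],[371,245],[178,265],[172,235],[396,184],[437,230]],0,cam))
a=(.36,.86,-.42,.38);o=ortho(p,cam,*a,0.0,1000)
cv2.imwrite("pics/o0.png",grid(o,*a,1000))
E
```

```text
[[ 0.58514867 -0.01284729  0.        ]
 [ 0.47555655 -0.21769862  0.        ]
 [ 0.43704675  0.29153095  0.        ]
 [ 0.516541    0.30778783  0.        ]
 [ 0.6369538  -0.2950233   0.        ]
 [ 0.50922924 -0.39891783  0.        ]]
```

View pics/o0.png

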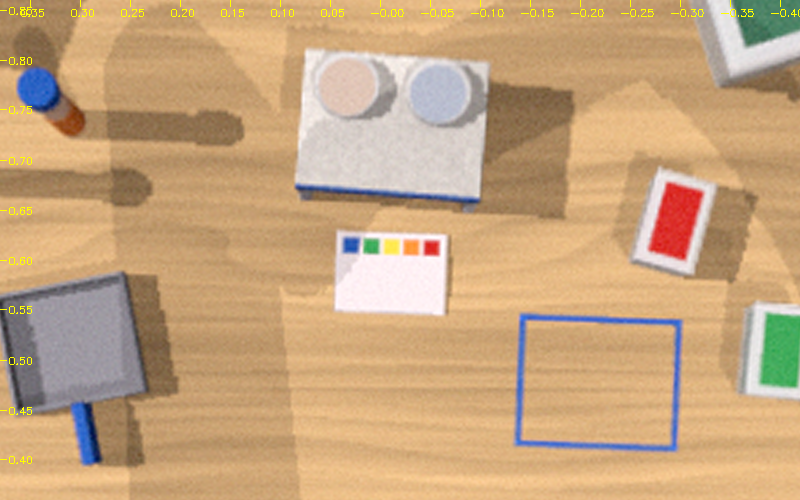

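Run:
```python
from h import *
p=cv2.imread("pics/top0.png");cam=ext("top")
p=cv2.convertScaleAbs(p,alpha=1.6)
s=3000
def crop(n,a,z): 
    o=ortho(p,cam,*a,z,s);return o
def rect(m,a,n):
    m=cv2.morphologyEx(m.astype(np.uint8)*255,cv2.MORPH_OPEN,np.ones((5,5)))
    cs=cv2.findContours(m,cv2.RETR_EXTERNAL,cv2.CHAIN_APPROX_NONE)[0]
    c=max(cs,key=cv2.contourArea);(u,v),wh,an=cv2.minAreaRect(c)
    print(n,"x %.4f y %.4f"%(a[1]-v/s,a[3]-u/s),"wh",np.round(np.array(wh)/s*1000,1),"img ang %.2f"%an)
    return cv2.boxPoints(((u,v),wh,an))
A={}
for n,a,z,f in [("card",(.53,.64,-.08,.07),.004,lambda o,h:(o.min(-1)>165)|((h[...,1]>150)&((h[...,0]>35)|(h[...,0]<8))) ),
 ("outline",(.39,.56,-.32,-.12),0,lambda o,h:(h[...,0]>100)&(h[...,0]<130)&(h[...,1]>90)),
 ("red",(.57,.69,-.35,-.23),.04,lambda o,h:(o.min(-1)>150)|((h[...,1]>170)&((h[...,0]>170)|(h[...,0]<4)))),
 ("riser",(.63,.82,-.13,.11),.068,lambda o,h:(o.min(-1)>115)|((h[...,0]>100)&(h[...,1]>90))),
 ("tray",(.38,.60,.20,.40),.022,lambda o,h:(h[...,1]<70)&(h[...,2]>90))]:
    o=crop(n,a,z);h=cv2.cvtColor(o,cv2.COLOR_BGR2HSV);m=f(o,h)
    b=rect(m,a,n);o2=o.copy();o2[m]=o2[m]//2+np.array([0,127,0],np.uint8)
    cv2.polylines(o,[b.astype(int)],True,(255,0,255),1)
    A[n]=cv2.resize(np.hstack([o,o2]),None,fx=.55,fy=.55)
W=max(i.shape[1] for i in A.values())
rows=[cv2.copyMakeBorder(i,0,0,0,W-i.shape[1],0) for i in A.values()]
cv2.imwrite("pics/f1.png",np.vstack(rows[:2]));cv2.imwrite("pics/f2.png",np.vstack(rows[2:4]));cv2.imwrite("pics/f3.png",rows[4])
```

```text
card x 0.5864 y -0.0102 wh [111.4  82.4] img ang 1.95
outline x 0.4774 y -0.2182 wh [161.3 131.2] img ang 2.10
red x 0.6309 y -0.2821 wh [64.9 96.3] img ang 15.11
riser x 0.7252 y -0.0098 wh [239.7 189.7] img ang -0.00
tray x 0.5141 y 0.3049 wh [123.8 133.1] img ang 79.14
```

View pics/f1.png

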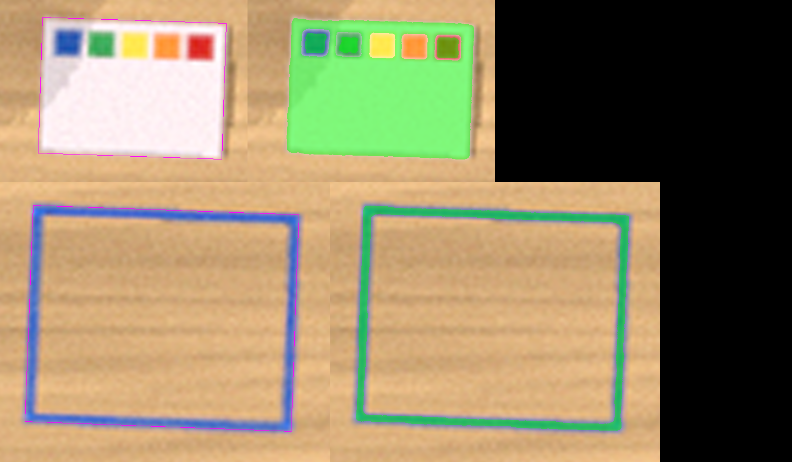

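View pics/f2.png

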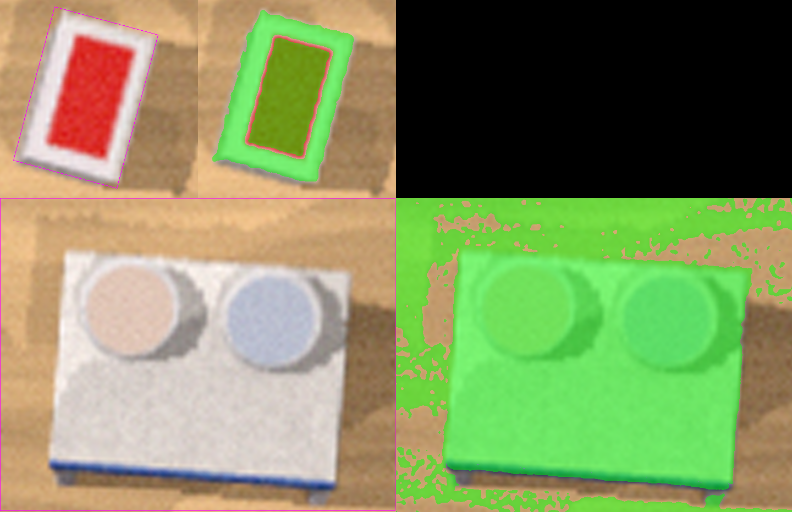

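View pics/f3.png

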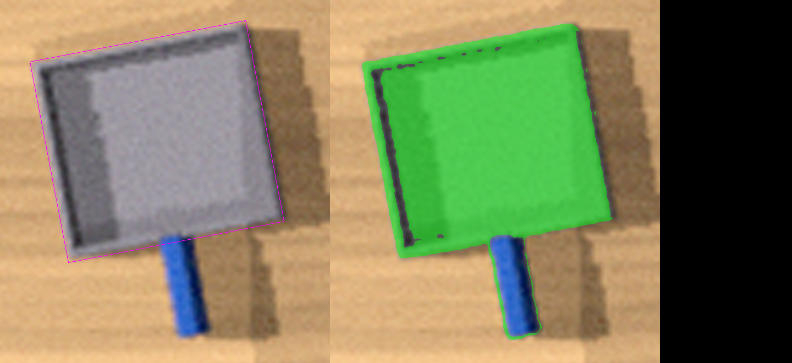

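Call:
play_rows --pt "0 0 -0.04 0.024 0.05 -0.006 0.4" --pt "0 0 -0.04 0.024 0.05 -0.006 0.4" --pt "0 0 -0.04 0.024 0.05 -0.006 0.4" --pt "0 0 -0.04 0.024 0.05 -0.006 0.4" --pt "0 0 -0.04 0.024 0.05 -0.006 0.4" --pt "0 0 -0.04 0.024 0.05 -0.006 0.4" --pt "0 0 -0.04 0.024 0.05 -0.006 0.4" --pt "0 0 -0.04 0.024 0.05 -0.006 0.4" --pt "0 0 -0.04 0.024 0.05 -0.006 0.4" --pt "0 0 -0.04 0.024 0.05 -0.006 0.4" --pt "0 0 -0.04 0.024 0.05 -0.006 0.4" --pt "0 0 0 0 0 0 0.4"

```text
t: 1.6
eef_pos: [0.5622, -0.0378, 0.1642]
ee_rot: [3.137, -0.004, 3.137]
force: [-0.2, -1.2, -0.1]
width: 0.0351
```

Run:
```python
from h import *
s=get_state();p,d=grab_frame("wrist");cv2.imwrite("pics/w1.png",p);cam=ext("wrist",s)
p=cv2.convertScaleAbs(p,alpha=1.4)
a=(.50,.76,-.16,.14);o=ortho(p,cam,*a,0.004,2000);grid(o,*a,2000)
cv2.imwrite("pics/wo1.png",o);print(s["eef_pos"],s["ee_rot"])
```

```text
[ 0.56215299 -0.03782128  0.16424821] [ 3.13682471 -0.00383717  3.1367591 ]
```

View pics/wo1.png

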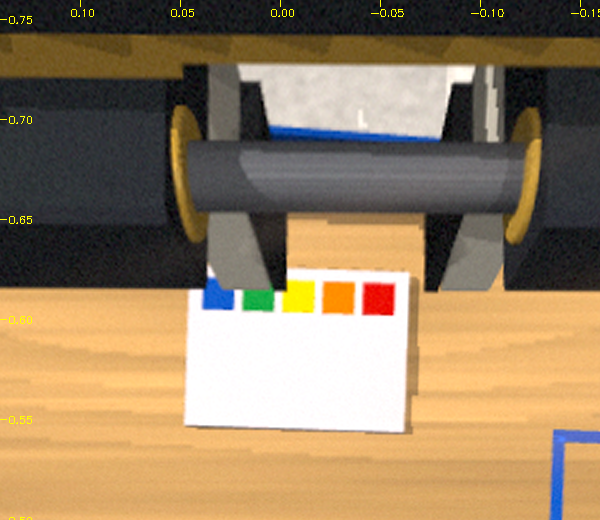

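View pics/w1.png

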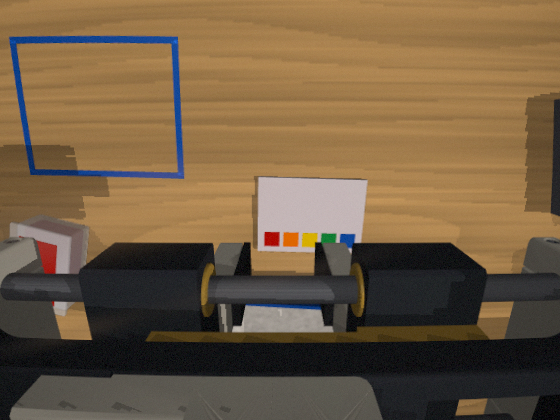

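Call:
play_rows --pt "0 0 -0.015 0.012 0.0145 -0.03 0.4" --pt "0.002 0 -0.015 0.012 0.0145 -0.04 0.4" --pt "0 0 0 0 0 -0.04 0.4" --pt "0 0 0 0 0 -0.015 0.4" --pt "0 0 0 0 0 -0.01 0.4"

```text
t: 2.28
eef_pos: [0.5856, -0.0133, 0.0284]
ee_rot: [3.134, -0.001, 3.103]
force: [0.6, -1.1, -0.4]
width: 0.0352
```

Call:
play_rows --pt "0.007 0 0 0 0.004 -0.006 0.4" --pt "0 0 0 0 0 -0.004 0.4" --pt "0 0 0 0 0 -0.002 0.4" --pt "0 0 0 0 0 -0.001 0.4"

```text
t: 2.78
eef_pos: [0.5872, -0.0094, 0.0175]
ee_rot: [3.126, 0.003, 3.103]
force: [-0.0, 0.3, -0.2]
width: 0.0349
```

Call:
play_rows --pt "-0.015 0.003 0 0 0 0 0.4" --pt "0 0 0 0 0 -0.0015 0.4" --pt "0 0 0 0 0 -0.001 0.4"

```text
t: 3.15
eef_pos: [0.5876, -0.0091, 0.0156]
ee_rot: [-3.141, 0.002, 3.103]
force: [0.1, -0.4, 0.0]
width: 0.035
```

Call:
play_rows --pt "0 0 0 0 0 -0.0015 0.4" --pt "0 0 0 0 0 -0.001 0.4"

```text
t: 3.4
eef_pos: [0.5877, -0.0091, 0.0153]
ee_rot: [-3.141, 0.002, 3.104]
force: [-4.2, -0.1, 10.9]
width: 0.0351
```

Call:
play_rows --pt "0 0 0 0 0 -0.0014 0.4" --pt "0 0 0 -0.002 -0.004 -0.0014 0.4" --pt "0 0 0 -0.004 -0.008 -0.0014 0.4"

```text
t: 3.78
eef_pos: [0.5858, -0.0192, 0.0153]
ee_rot: [3.14, 0.011, 3.107]
force: [0.9, 3.8, 6.9]
width: 0.0349
```

Call:
play_rows --pt "0 0 0 -0.005 -0.009 -0.002 0.4" --pt "0 0 0 -0.005 -0.009 -0.002 0.4" --pt "0 0 0 -0.005 -0.009 -0.002 0.4"

```text
t: 4.15
eef_pos: [0.5802, -0.0429, 0.0154]
ee_rot: [3.135, 0.03, 3.112]
force: [0.6, 4.9, 10.8]
width: 0.0348
```

Run:
```python
from h import *
s=get_state();p,d=grab_frame("wrist");cv2.imwrite("pics/w2.png",p);print(s["force"])
```

```text
[ 0.64741964  4.91695755 10.77550082]
```

View pics/w2.png

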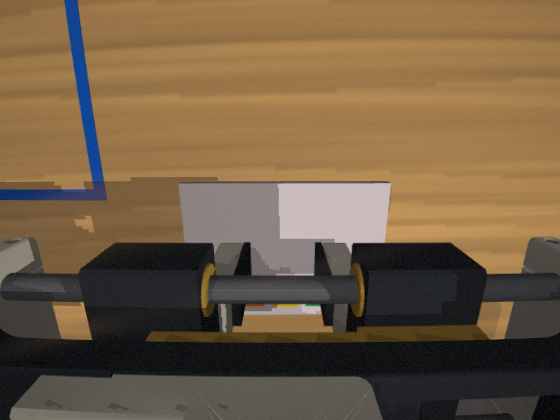

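Call:
play_rows --pt "0 0.012 0 -0.01 -0.014 -0.002 0.4" --pt "0 0.014 0 -0.011 -0.016 -0.002 0.4" --pt "0 0.014 0 -0.011 -0.016 -0.002 0.4"

```text
t: 4.58
eef_pos: [0.5577, -0.0873, 0.0154]
ee_rot: [3.133, 0.009, 3.117]
force: [3.2, 4.6, 10.3]
width: 0.035
```

Call:
play_rows --pt "-0.002 0.01 -0.003 -0.012 -0.016 -0.002 0.4" --pt "-0.002 0.01 -0.003 -0.012 -0.016 -0.002 0.4" --pt "-0.002 0.01 -0.003 -0.012 -0.016 -0.002 0.4" --pt "-0.002 0.01 -0.003 -0.012 -0.016 -0.002 0.4"

```text
t: 5.08
eef_pos: [0.523, -0.1505, 0.0153]
ee_rot: [3.14, -0.004, 3.112]
force: [2.3, 5.5, 10.2]
width: 0.035
```

Remaining (-.044,-.068).

Call:
play_rows --pt "0 0.005 -0.003 -0.012 -0.016 -0.002 0.4" --pt "0 0.005 -0.003 -0.012 -0.016 -0.002 0.4" --pt "0 0.005 -0.003 -0.012 -0.016 -0.002 0.4" --pt "0 0.005 -0.003 -0.009 -0.012 -0.002 0.4" --pt "0 0 0 -0.003 -0.005 -0.002 0.4"

```text
t: 5.7
eef_pos: [0.4909, -0.2165, 0.0152]
ee_rot: [3.141, 0.009, 3.106]
force: [0.4, 6.8, 16.0]
width: 0.035
```

Run:
```python
from h import *
p,d=grab_frame("wrist");cv2.imwrite("pics/w3.png",p)
p,d=grab_frame("top");p=cv2.convertScaleAbs(p,alpha=1.6);a=(.36,.86,-.42,.38)
cv2.imwrite("pics/o3.png",grid(ortho(p,ext("top"),*a,0.0,1000),*a,1000))
```

```text
(no output)
```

View pics/o3.png

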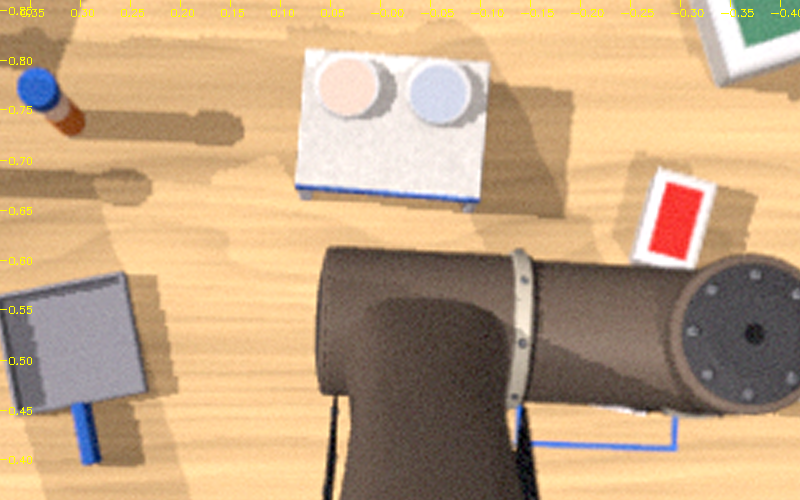

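View pics/w3.png

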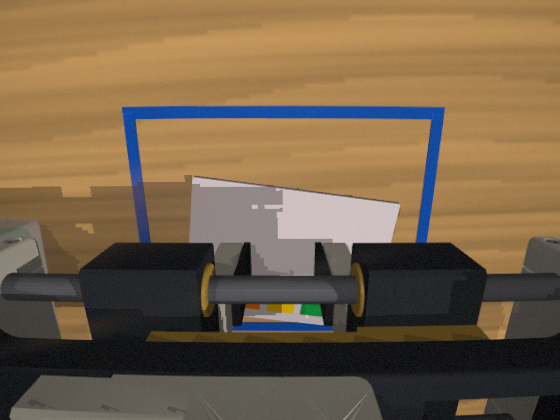

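Run:
```python
from h import *
s=get_state();cam=ext("wrist",s);p=cv2.imread("pics/w3.png")
P=unproj([[192,178],[399,204]],.004,cam);print(P)
print(unproj([[124,108],[443,109]],0,cam))
v=P[0]-P[1];print(np.degrees(np.arctan2(v[0],-v[1])), np.linalg.norm(v))
p=cv2.convertScaleAbs(p,alpha=1.4);a=(.39,.57,-.34,-.11);cv2.imwrite("pics/wo3.png",grid(ortho(p,cam,*a,.004,3000),*a,3000))
```

```text
[[ 0.44501658 -0.26241781  0.004     ]
 [ 0.46268356 -0.15435486  0.004     ]]
[[ 0.40870575 -0.29426612  0.        ]
 [ 0.41470261 -0.13365777  0.        ]]
-9.285018244921808 0.10949758880531482
```

View pics/wo3.png

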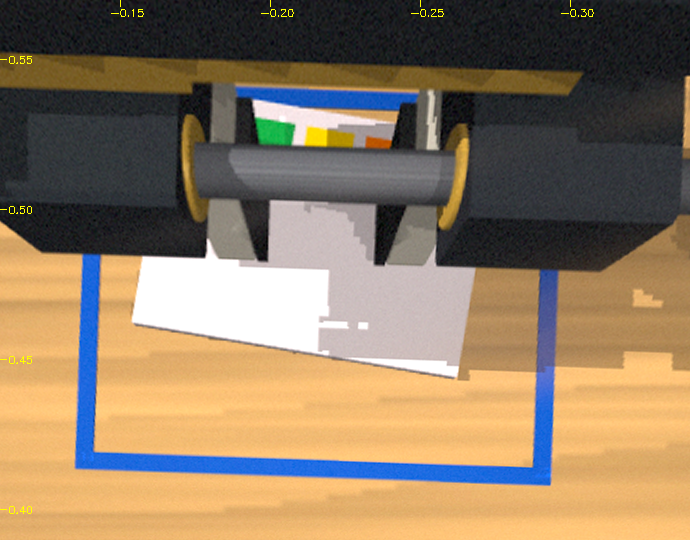

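Call:
play_rows --pt "0 0 0 0 0 -0.0025 0.4" --pt "0 0.004 0.02 -0.003 0 -0.0025 0.4" --pt "0 0.004 0.02 -0.003 0 -0.0025 0.4" --pt "0 0.004 0.02 -0.003 0 -0.0025 0.4" --pt "0 0.004 0.02 -0.003 0 -0.0025 0.4" --pt "0 0.004 0.02 -0.003 -0.001 -0.0025 0.4" --pt "0 0.004 0.02 -0.003 -0.001 -0.0025 0.4"

```text
t: 6.68
eef_pos: [0.4925, -0.2187, 0.0153]
ee_rot: [-3.136, 0.023, -3.046]
force: [0.4, 8.8, 19.9]
width: 0.0352
```

Run:
```python
from h import *
s=get_state();cam=ext("wrist",s);p,d=grab_frame("wrist");cv2.imwrite("pics/w4.png",p)
p=cv2.convertScaleAbs(p,alpha=1.4);a=(.39,.57,-.34,-.11);cv2.imwrite("pics/wo4.png",grid(ortho(p,cam,*a,.004,3000),*a,3000))
```

```text
(no output)
```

View pics/wo4.png

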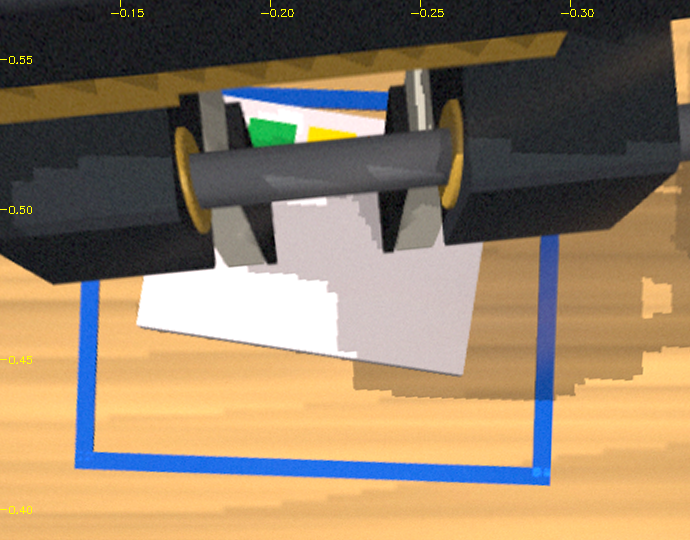

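Call:
play_rows --pt "0 0 0 0 0 0.006 0.4" --pt "0 0.01 -0.08 0 0.0 0.012 0.75" --pt "0.005 0.012 -0.08 0 0.002 0 0.75" --pt "0 0 -0.08 0 0 0 0.75" --pt "0 0 0 0 0 0 0.75" --pt "0 0 0 0 0 0 0.75"

```text
t: 7.48
eef_pos: [0.4927, -0.2167, 0.0349]
ee_rot: [-3.141, 0.002, 2.993]
force: [0.0, 0.0, 0.4]
width: 0.0654
```

Call:
play_rows --pt "0 0 0 0 0 -0.012 0.75" --pt "0 0 0 0 0 -0.005 0.75" --pt "0 0 0 0 0 -0.0015 0.75" --pt "0 0 0 0 0 -0.001 0.75" --pt "0 0 0 0 0 -0.001 0.75"

```text
t: 8.1
eef_pos: [0.4925, -0.2168, 0.0153]
ee_rot: [-3.14, 0.001, 2.997]
force: [-4.1, 3.2, 14.8]
width: 0.0654
```

Call:
play_rows --pt "0 0 0 0 0 -0.0015 0.75" --pt "0 0.003 0.025 -0.004 0 -0.002 0.75" --pt "0 0.005 0.025 -0.006 0 -0.002 0.75" --pt "0 0.007 0.025 -0.006 0 -0.002 0.75"

```text
t: 8.6
eef_pos: [0.4888, -0.2176, 0.0154]
ee_rot: [-3.137, 0.01, 3.079]
force: [4.7, 1.0, 8.2]
width: 0.0658
```

Run:
```python
from h import *
s=get_state();cam=ext("wrist",s);p,d=grab_frame("wrist");cv2.imwrite("pics/w5.png",p)
p=cv2.convertScaleAbs(p,alpha=1.4);a=(.39,.57,-.34,-.11);cv2.imwrite("pics/wo5.png",grid(ortho(p,cam,*a,.004,3000),*a,3000))
```

```text
(no output)
```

View pics/wo5.png

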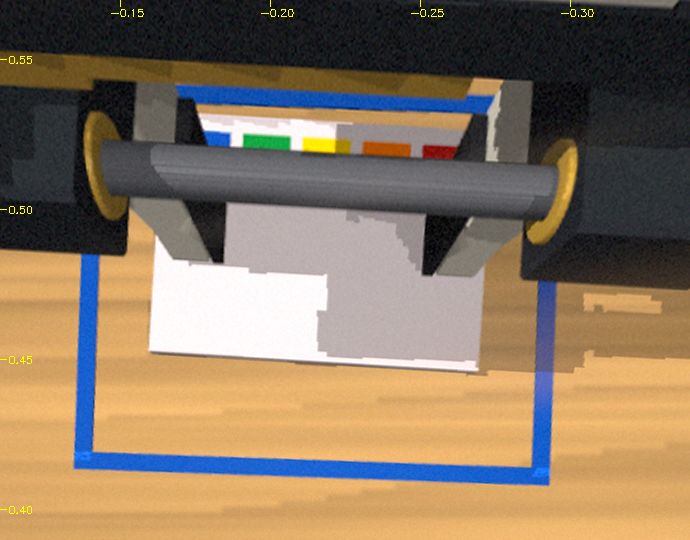

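Call:
play_rows --pt "0 0.007 0.008 -0.007 0 -0.002 0.75" --pt "0 0.007 0.008 -0.007 0 -0.002 0.75" --pt "0 0.007 0.005 -0.006 0 -0.002 0.75"

```text
t: 9.02
eef_pos: [0.4821, -0.2185, 0.0155]
ee_rot: [-3.134, 0.013, 3.107]
force: [4.7, 1.0, 9.9]
width: 0.0657
```

Call:
play_rows --pt "0 0.007 0 -0.006 0 -0.002 0.75" --pt "0 0.006 0 -0.005 0 -0.002 0.75" --pt "0 0 0 0 0 0.004 0.75" --pt "0 0 0 0 0 0.03 0.75" --pt "0.006 0.01 0 0 0 0.05 1" --pt "0 0 0 0.01 0 0.05 1"

```text
t: 9.78
eef_pos: [0.4857, -0.2184, 0.149]
ee_rot: [-3.138, -0.005, 3.111]
force: [0.6, -0.1, -0.0]
width: 0.0805
```

Run:
```python
from h import *
s=get_state();cam=ext("wrist",s);p,d=grab_frame("wrist");cv2.imwrite("pics/w6.png",p)
p=cv2.convertScaleAbs(p,alpha=1.4);a=(.39,.68,-.38,-.11);cv2.imwrite("pics/wo6.png",grid(ortho(p,cam,*a,.004,2000),*a,2000))
```

```text
(no output)
```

View pics/wo6.png

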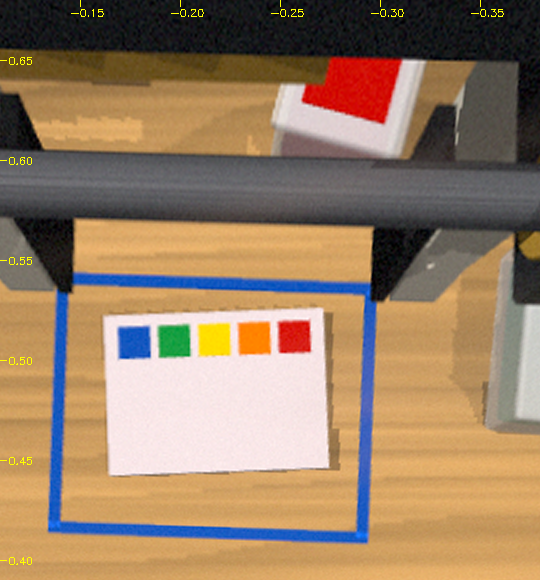

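Call:
play_rows --pt "0.003 -0.005 0.035 -0.0015 0 -0.05 0.75" --pt "0 0 0 0 0 -0.05 0.75" --pt "0 0 0 0 0 -0.022 0.75" --pt "0 0 0 0 0 -0.006 0.75" --pt "0 0 0 0 0 -0.002 0.75" --pt "0 0 0 0 0 -0.002 0.75"

```text
t: 10.58
eef_pos: [0.4909, -0.22, 0.0247]
ee_rot: [-3.137, 0.017, -3.133]
force: [-0.3, 0.3, -1.0]
width: 0.0657
```

Call:
play_rows --pt "0.004 0.016 0 -0.007 0.001 -0.003 0.75" --pt "0 0 0 0 0 -0.004 0.75" --pt "0 0 0 0 0 -0.001 0.75" --pt "0 0 0 0 0 -0.001 0.75"

```text
t: 11.08
eef_pos: [0.4845, -0.219, 0.0169]
ee_rot: [3.142, 0.003, -3.133]
force: [-0.2, -0.3, 0.2]
width: 0.0656
```

Call:
play_rows --pt "0 0 0 0 0 -0.0015 0.75" --pt "0 0 0 0 0 -0.0015 0.75" --pt "0 0 0 0 0 -0.0015 0.75" --pt "0 0.005 -0.02 -0.003 0 -0.0017 0.75" --pt "0 0.006 -0.02 -0.005 0 -0.0017 0.75" --pt "0 0.006 -0.02 -0.005 0 -0.0017 0.75" --pt "0 0.006 -0.015 -0.005 0 -0.0017 0.75"

```text
t: 11.95
eef_pos: [0.4798, -0.2196, 0.0154]
ee_rot: [-3.138, 0.006, 3.078]
force: [3.7, 2.3, 9.2]
width: 0.0656
```

Run:
```python
from h import *
s=get_state();cam=ext("wrist",s);p,d=grab_frame("wrist");cv2.imwrite("pics/w7.png",p)
p=cv2.convertScaleAbs(p,alpha=1.4);a=(.39,.57,-.34,-.11);cv2.imwrite("pics/wo7.png",grid(ortho(p,cam,*a,.004,3000),*a,3000))
```

```text
(no output)
```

View pics/wo7.png

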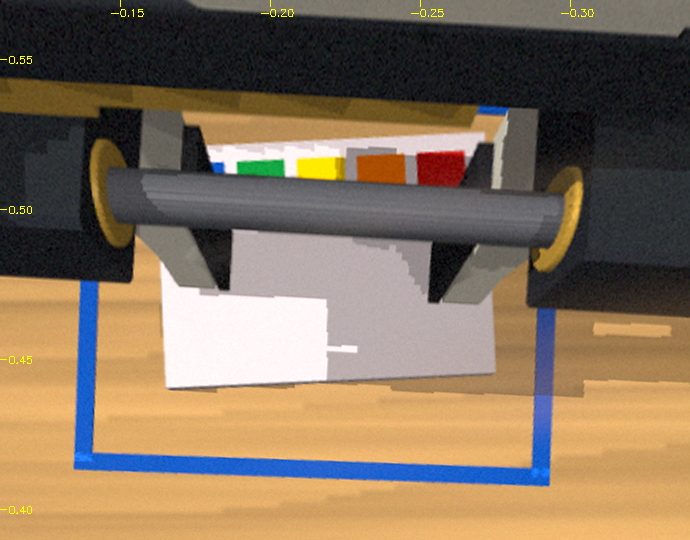

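Run:
```python
from h import *
s=get_state();print(s["force"],s["moment"],s["ee_rot"],s["eef_pos"])
```

```text
[3.77971453 1.82269536 8.03982721] [ 0.62523554 -1.53046439 -0.16948434] [-3.13765251  0.00571993  3.07771811] [ 0.47964506 -0.21961404  0.0153771 ]
```

Call:
play_rows --pt "0 0 0 0 0 0.006 0.75" --pt "0.003 0.005 0.06 0.003 0 0.004 0.75" --pt "0 0 0.02 0 0 0 0.75" --pt "0 0 0 0 0 -0.005 0.75"

```text
t: 12.5
eef_pos: [0.4823, -0.2195, 0.0211]
ee_rot: [-3.141, 0.0, -3.124]
force: [-0.6, -0.5, -0.1]
width: 0.0658
```

Call:
play_rows --pt "0 0 0 0 0 -0.004 0.75" --pt "0 0 0 0 0 -0.0015 0.75" --pt "0 0 0 0 0 -0.0015 0.75" --pt "0 0 0 0 0 -0.0015 0.75" --pt "0 0 0 0 0 -0.002 0.75"

```text
t: 13.12
eef_pos: [0.4815, -0.2195, 0.0151]
ee_rot: [-3.139, -0.001, -3.125]
force: [-7.8, 5.5, 31.9]
width: 0.0654
```

Call:
play_rows --pt "0 0 0 0 0 -0.001 0.75" --pt "0 0 -0.02 -0.001 0 -0.0016 0.75"

```text
t: 13.38
eef_pos: [0.481, -0.2196, 0.0152]
ee_rot: [-3.139, 0.001, 3.139]
force: [-3.7, 3.7, 23.3]
width: 0.0659
```

Call:
play_rows --pt "0 0 -0.02 -0.002 0 -0.0016 0.75" --pt "0 0.002 -0.02 -0.003 0 -0.0018 0.75" --pt "0 0.003 -0.022 -0.004 0 -0.0018 0.75"

```text
t: 13.75
eef_pos: [0.4785, -0.2198, 0.0154]
ee_rot: [-3.137, 0.009, 3.078]
force: [2.1, 2.7, 13.7]
width: 0.0656
```

Run:
```python
from h import *
s=get_state();cam=ext("wrist",s);p,d=grab_frame("wrist");cv2.imwrite("pics/w8.png",p)
p=cv2.convertScaleAbs(p,alpha=1.4);a=(.39,.57,-.34,-.11);cv2.imwrite("pics/wo8.png",grid(ortho(p,cam,*a,.004,3000),*a,3000))
```

```text
(no output)
```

View pics/wo8.png

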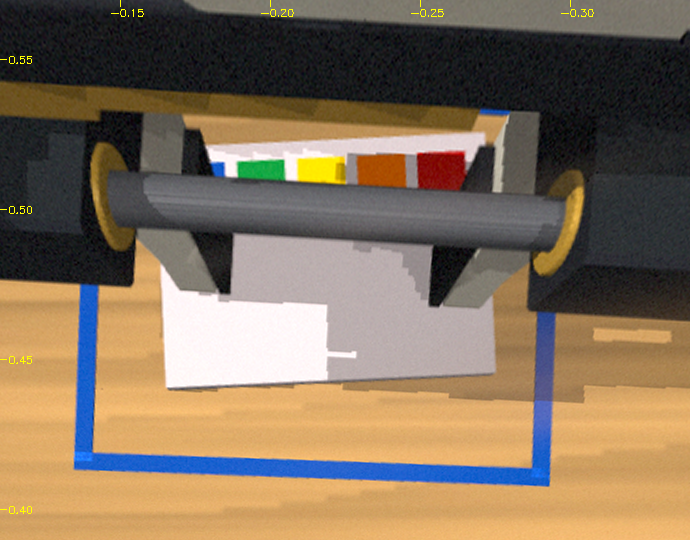

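Call:
play_rows --pt "0 0 0 0 0 0.01 0.5" --pt "0.003 0.007 0.013 0.02 0 0.008 0.5" --pt "0 0 0.014 0.03 0 0 0.5" --pt "0 0 0 0.018 0 0 0.5" --pt "0 0 0 0 0 -0.008 0.5"

```text
t: 14.42
eef_pos: [0.5471, -0.2198, 0.0268]
ee_rot: [-3.139, 0.001, 3.103]
force: [-0.3, -0.1, 0.1]
width: 0.044
```

Call:
play_rows --pt "0.002 0 0 -0.001 0 -0.01 0.5" --pt "0 0 0 0 0 -0.004 0.5" --pt "0 0 0 0 0 0 0.5"

```text
t: 14.8
eef_pos: [0.5434, -0.2197, 0.0113]
ee_rot: [3.142, -0.002, 3.103]
force: [1.2, 2.7, 7.2]
width: 0.0439
```

Call:
play_rows --pt "0 0 0 0 0 0.0015 0.5" --pt "0 0 0 -0.004 0 0 0.5" --pt "0 0 0 -0.004 0 0 0.5" --pt "0 0 0 -0.003 0 0 0.5" --pt "0 0 0 -0.003 0 0 0.5"

```text
t: 15.42
eef_pos: [0.5271, -0.2199, 0.0125]
ee_rot: [3.142, -0.002, 3.102]
force: [0.4, 0.1, -0.1]
width: 0.0438
```

Call:
play_rows --pt "0 0 0 0.01 0 0 0.5" --pt "0 0 0 0.002 0 0.04 0.9" --pt "0 0 0 0 -0.01 0.05 0.95" --pt "0 0 0 -0.03 -0.01 0.05 0.95" --pt "0 0 0 -0.01 0 0.02 0.95" --pt "0 0 0 0 0 0 0.95"

```text
t: 16.18
eef_pos: [0.4999, -0.2404, 0.1766]
ee_rot: [-3.141, -0.005, 3.103]
force: [-0.3, 0.4, -0.6]
width: 0.0823
```

Run:
```python
from h import *
s=get_state();cam=ext("wrist",s);p,d=grab_frame("wrist");cv2.imwrite("pics/w9.png",p)
p=cv2.convertScaleAbs(p,alpha=1.4);a=(.39,.70,-.42,-.11);cv2.imwrite("pics/wo9.png",grid(ortho(p,cam,*a,.004,1800),*a,1800))
```

```text
(no output)
```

View pics/wo9.png

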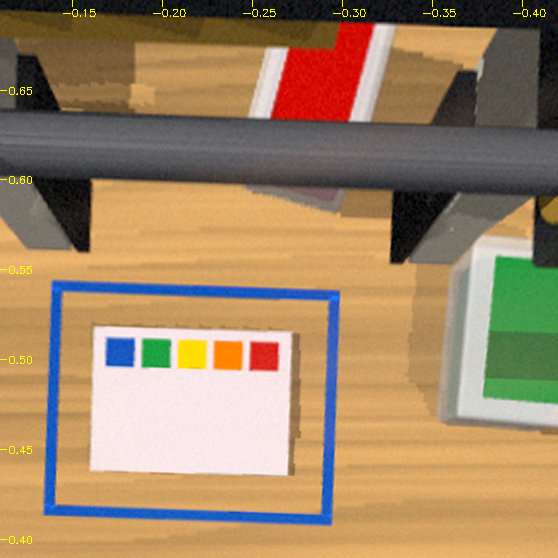

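View pics/w9.png

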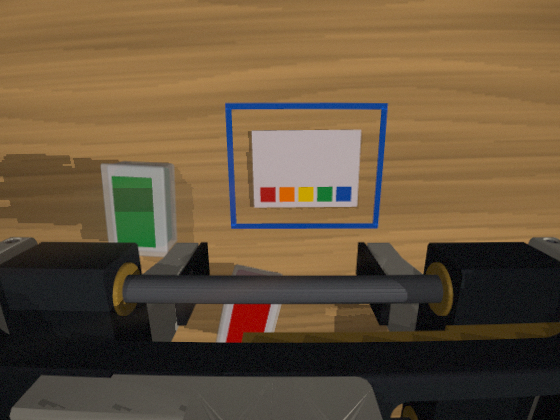

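Call:
play_rows --pt "0 0 -0.075 0.044 -0.015 -0.02 1" --pt "0 0 -0.075 0.044 -0.015 -0.03 1" --pt "0 0 -0.075 0.044 -0.014 -0.03 1" --pt "0 0 0 0 0 -0.01 1" --pt "0 0 0 0 0 0 1"

```text
t: 16.85
eef_pos: [0.635, -0.284, 0.0742]
ee_rot: [-3.141, -0.015, 2.872]
force: [-0.0, -0.1, 1.3]
width: 0.0876
```

Call:
play_rows --pt "0 -0.013 0 -0.002 0 -0.015 1" --pt "0 0 0 0 0 -0.015 1" --pt "0 0 0 0 0 -0.012 1" --pt "0 0 0 0 0 -0.001 1"

```text
t: 17.35
eef_pos: [0.6325, -0.2832, 0.0313]
ee_rot: [3.139, -0.001, 2.874]
force: [0.1, 0.3, -0.0]
width: 0.0874
```

Run:
```python
from h import *
p,d=grab_frame("wrist");q,d=grab_frame("scene")
cv2.imwrite("pics/g1.png",np.hstack([cv2.resize(p,(400,300)),cv2.resize(cv2.convertScaleAbs(q[150:330,80:320],alpha=1.6),(400,300))]))
```

```text
(no output)
```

View pics/g1.png

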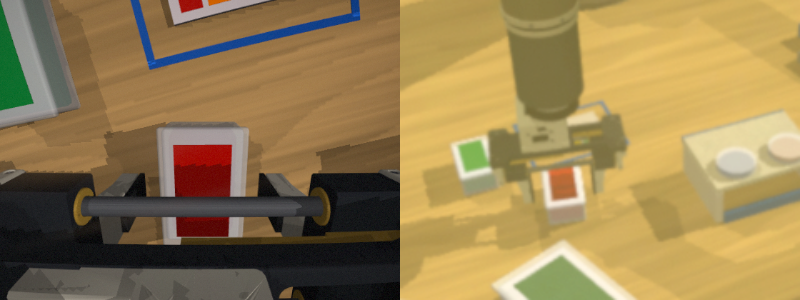

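The tub sits centred and square between the open jaws. Close with 20 N.

Call:
play_rows --pt "0 0 0 0 0 -0.002 0.6" --pt "0 0 0 0 0 0 0.6" --pt "0 0 0 0 0 0 0.6" --pt "0 0 0 0 0 0 0.6" --grip_force 20

```text
t: 17.95
eef_pos: [0.6343, -0.2837, 0.0318]
ee_rot: [3.139, 0.003, 2.875]
force: [-0.0, 0.6, -1.9]
width: 0.0597
```

Call:
play_rows --pt "0 0 0 0 0 0.01 0.5" --pt "0 0 0 0 0 0.03 0.5" --pt "0 0 0 0 0 0.03 0.5" --pt "0 0 0 0 0 0.04 0.5" --pt "0 0 0 0 0 0 0.5" --grip_force 25

```text
t: 18.58
eef_pos: [0.6329, -0.2835, 0.1462]
ee_rot: [3.139, 0.0, 2.874]
force: [0.2, 0.3, -2.2]
width: 0.0599
```

Run:
```python
from h import *
p,d=grab_frame("wrist");q,d=grab_frame("scene")
cv2.imwrite("pics/g2.png",np.hstack([cv2.resize(p,(400,300)),cv2.resize(cv2.convertScaleAbs(q[150:330,80:320],alpha=1.6),(400,300))]))
```

```text
(no output)
```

View pics/g2.png

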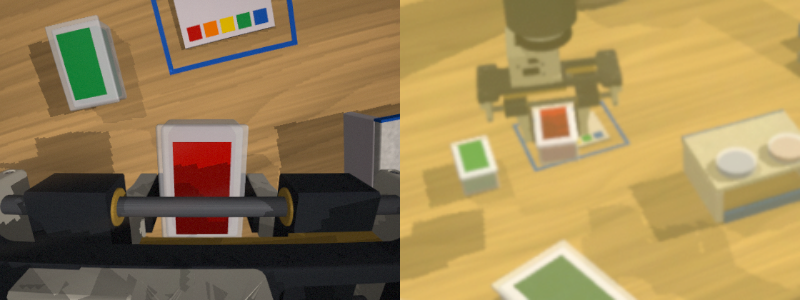

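Call:
play_rows --pt "0 0 0.03 -0.008 0.025 0.01 0.5" --pt "0 0 0.036 -0.009 0.045 0 0.5" --pt "0 0 0.036 -0.009 0.047 0 0.5" --pt "0 0 0.036 -0.009 0.047 0 0.5" --pt "0 0 0.036 -0.009 0.047 0 0.5" --pt "0 0 0.036 -0.009 0.047 0 0.5" --pt "0 0 0.036 -0.009 0.047 0 0.5" --pt "0 0 0.036 -0.009 0.047 0 0.5" --pt "0 0 0.036 -0.009 0.047 0 0.5" --pt "0 0 0.036 -0.009 0.047 0 0.5" --pt "0 0 0.036 -0.009 0.047 0 0.5" --pt "0 0 0.036 -0.009 0.045 0 0.5"

```text
t: 20.18
eef_pos: [0.5053, 0.2737, 0.1443]
ee_rot: [-3.141, -0.023, -2.963]
force: [0.4, 0.1, -2.2]
width: 0.06
```

Call:
play_rows --pt "0 0 0.03 -0.01 0.045 0 0.5" --pt "0 0 0 0 0.02 0 0.5" --pt "0 0 0 0 0 0 0.5"

```text
t: 20.55
eef_pos: [0.4906, 0.3434, 0.1426]
ee_rot: [-3.139, -0.026, -2.925]
force: [0.1, -0.5, -3.5]
width: 0.0597
```

Call:
play_rows --pt "0 -0.014 -0.014 0.012 -0.02 -0.01 0.5" --pt "0.003 -0.012 -0.012 0.011 -0.018 -0.02 0.5" --pt "0 0 0 0 0 0 0.5"

```text
t: 20.92
eef_pos: [0.5124, 0.302, 0.1111]
ee_rot: [-3.135, -0.002, -2.952]
force: [-0.3, -0.1, -2.6]
width: 0.0596
```

Run:
```python
from h import *
s=get_state();cam=ext("wrist",s);p,d=grab_frame("wrist");cv2.imwrite("pics/w10.png",p);print(s["eef_pos"],s["ee_rot"])
# overlay tray model
def rect(cx,cy,yaw,hx,hy,z):
    c=np.array([[hx,hy],[hx,-hy],[-hx,-hy],[-hx,hy]]);r=np.array([[np.cos(yaw),-np.sin(yaw)],[np.sin(yaw),np.cos(yaw)]])
    return np.c_[c@r.T+[cx,cy],np.full(4,z)]
y=np.radians(10.9)
h=np.array([.514,.305])
cv2.polylines(p,[proj(rect(*h,y,.06,.065,.022),cam).astype(int)],True,(255,0,255),1)
hh=h-.0905*np.array([np.cos(y),np.sin(y)])
cv2.polylines(p,[proj(rect(*hh,y,.0305,.007,.032),cam).astype(int)],True,(0,255,255),1)
cv2.imwrite("pics/w10b.png",p)
```

```text
[0.51243071 0.30204267 0.11110319] [-3.13478010e+00 -2.20659201e-03 -2.95196025e+00]
```

View pics/w10b.png

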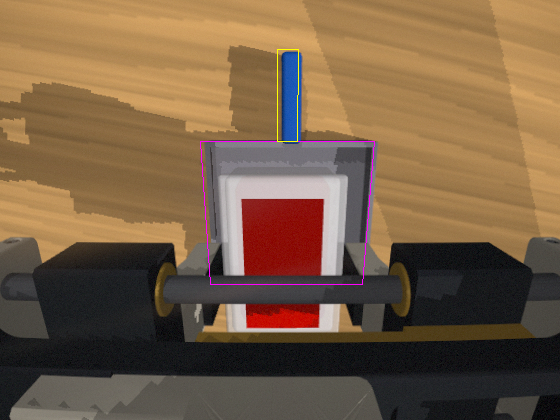

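Call:
play_rows --pt "0.006 0 0 0.0005 0.003 -0.02 0.5" --pt "0 0 0 0 0 -0.025 0.5" --pt "0 0 0 0 0 -0.015 0.5" --pt "0 0 0 0 0 -0.004 0.5"

```text
t: 21.48
eef_pos: [0.515, 0.3079, 0.0506]
ee_rot: [3.138, 0.005, -2.951]
force: [0.4, 0.2, -1.4]
width: 0.0597
```

Call:
play_rows --pt "0 0.004 0 -0.001 -0.001 -0.008 0.5" --pt "0 0 0 0 0 -0.004 0.5" --pt "0 0 0 0 0 0 0.5"

```text
t: 21.85
eef_pos: [0.5146, 0.3076, 0.0392]
ee_rot: [3.137, 0.003, -2.95]
force: [0.3, 0.1, -2.0]
width: 0.0591
```

Call:
play_rows --pt "0 0 0 0 0 -0.002 0.5" --pt "0 0 0 0 0 -0.001 0.5" --pt "0 0 0 0 0 -0.001 0.5"

```text
t: 22.22
eef_pos: [0.515, 0.308, 0.0358]
ee_rot: [3.136, 0.004, -2.95]
force: [0.7, 0.6, 0.1]
width: 0.0597
```

Call:
play_rows --pt "0 0 0 0 0 -0.0005 0.5" --pt "0 0 0 0 0 0 0.77" --pt "0 0 0 0 0 0 0.77" --pt "0 0 0 0 0 0 0.77" --pt "0 0 0 0 0 0.02 0.77" --pt "0 0 0 0 0 0.04 0.77" --pt "0 0 0 0 0 0.05 0.6" --pt "0 0 0 0 0 0.02 0.5"

```text
t: 23.22
eef_pos: [0.5145, 0.3072, 0.1675]
ee_rot: [3.138, 0.002, -2.95]
force: [-0.0, 0.4, -0.9]
width: 0.0528
```

Run:
```python
from h import *
s=get_state();cam=ext("wrist",s);p,d=grab_frame("wrist");q,d=grab_frame("scene")
cv2.imwrite("pics/g3.png",np.hstack([cv2.resize(p,(400,300)),cv2.resize(cv2.convertScaleAbs(q[100:250,280:480],alpha=1.6),(400,300))]))
cv2.imwrite("pics/w11.png",p)
```

```text
(no output)
```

View pics/g3.png

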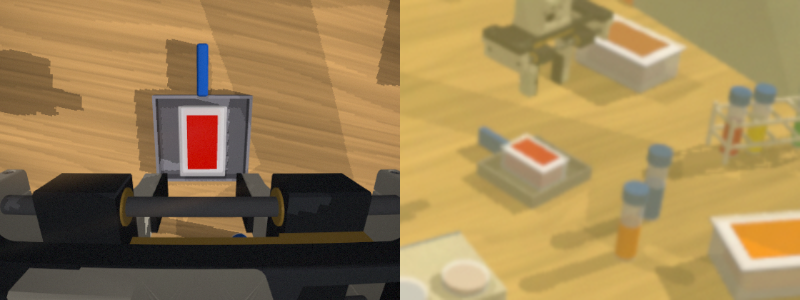

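Run:
```python
from h import *
from scipy.optimize import least_squares
s=get_state();cam=ext("wrist",s);p=cv2.imread("pics/w11.png")
c=p[20:270,180:380];cv2.imwrite("pics/c11.png",cv2.resize(cv2.convertScaleAbs(c,alpha=1.5),None,fx=3,fy=3,interpolation=cv2.INTER_CUBIC)[:600])
```

```text
(no output)
```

View pics/c11.png

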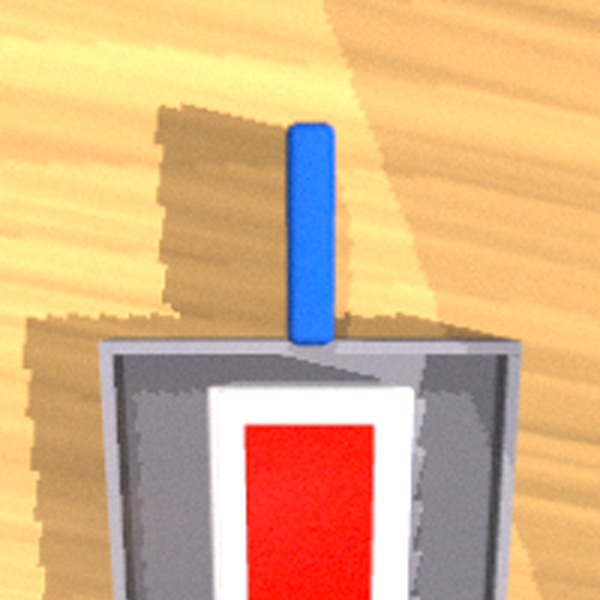

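Run:
```python
from h import *
s=get_state();cam=ext("wrist",s)
a=unproj([[213,133.3],[353.7,133]],.022,cam);h=unproj([[276,61.3],[291,61.3]],.032,cam)
v=a[1]-a[0];print(a,np.linalg.norm(v),np.degrees(np.arctan2(-v[0],v[1])))
print(h,h.mean(0),np.linalg.norm(h[0]-h[1]))
y=np.arctan2(-v[0],v[1]);ux=np.array([np.cos(y),np.sin(y)])
print("center from front",a.mean(0)[:2]+.06*ux,"handle -109 pt:",h.mean(0)[:2]+.012*ux, a.mean(0)[:2]-.049*ux)
```

```text
[[0.46744907 0.23319467 0.022     ]
 [0.4424172  0.36006236 0.022     ]] 0.12931359292572425 11.161484362207052
[[0.39773136 0.2790117  0.032     ]
 [0.39531098 0.29136291 0.032     ]] [0.39652117 0.28518731 0.032     ] 0.01258612599932345
center from front [0.51379826 0.30824301] handle -109 pt: [0.4082942  0.28751021] [0.40685994 0.28714335]
```

Call:
play_rows --pt "0 0 0 -0.035 -0.006 0 0.5" --pt "0 0 0 -0.037 -0.007 0 0.5" --pt "0 0 0 -0.035 -0.007 -0.04 0.5" --pt "0 0 0 0 0 -0.05 0.5" --pt "0 0 0 0 0 0 0.5"

```text
t: 23.95
eef_pos: [0.4039, 0.2854, 0.0733]
ee_rot: [3.138, 0.001, -2.951]
force: [1.3, -0.1, 1.3]
width: 0.044
```

Call:
play_rows --pt "0.003 0 0.002 0.003 0.002 -0.025 0.5" --pt "0 0 0 0 0 -0.02 0.5" --pt "0 0 0 0 0 -0.008 0.5" --pt "0 0 0 0 0 0 0.5"

```text
t: 24.45
eef_pos: [0.4101, 0.2903, 0.0235]
ee_rot: [3.133, 0.006, -2.948]
force: [-0.5, 0.3, -0.2]
width: 0.0441
```

Run:
```python
from h import *
s=get_state();p,d=grab_frame("wrist");q,d=grab_frame("top")
cv2.imwrite("pics/g4.png",np.hstack([cv2.resize(p,(400,300)),cv2.resize(cv2.convertScaleAbs(q[190:310,110:270],alpha=1.6),(400,300))]))
```

```text
(no output)
```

View pics/g4.png

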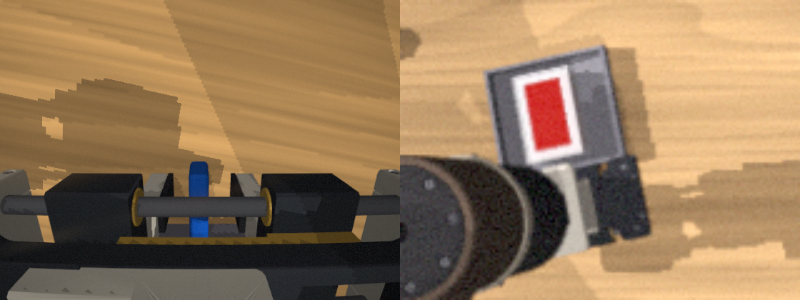

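Call:
play_rows --pt "-0.008 0.006 0 -0.003 -0.0025 -0.005 0.4" --pt "0 0 0 0 0 0 0.3" --pt "0 0 0 0 0 0 0.1" --pt "0 0 0 0 0 0 0.1" --pt "0 0 0 0 0 0 0.1" --grip_force 35

```text
t: 25.18
eef_pos: [0.4075, 0.2884, 0.0203]
ee_rot: [3.137, 0.0, -2.948]
force: [1.1, -0.4, -1.3]
width: 0.0136
```

```bash
cat > ov.py <<'E'
from h import *
def rect(cx,cy,yaw,hx,hy,z,ox=0,oy=0):
    c=np.array([[hx,hy],[hx,-hy],[-hx,-hy],[-hx,hy]])+[ox,oy];r=np.array([[np.cos(yaw),-np.sin(yaw)],[np.sin(yaw),np.cos(yaw)]])
    return np.c_[c@r.T+[cx,cy],np.full(4,z)]
E
python3 - <<'E'
from ov import *
out=[]
for n,cr in(("top",(110,200,230,350)),("scene",(205,295,230,350))):
    p=cv2.imread(f"pics/{n}0.png");cam=ext(n);k=5
    c=cv2.resize(cv2.convertScaleAbs(p,alpha=1.6)[cr[0]:cr[1],cr[2]:cr[3]],None,fx=k,fy=k,interpolation=cv2.INTER_CUBIC)
    for z in (.068,.0):
        q=(proj(rect(.7155,-.0115,np.radians(-3.8),.065,.087,z),cam)+.5-[cr[2],cr[0]])*k
        cv2.polylines(c,[q.astype(int)],True,(255,0,255) if z else (0,255,0),1)
    out.append(c)
cv2.imwrite("pics/ov.png",np.vstack(out)[:, :])
E
python3 -c "
import cv2;i=cv2.imread('pics/ov.png');print(i.shape);cv2.imwrite('pics/ov.png',cv2.resize(i,None,fx=.66,fy=.66))"
```

```text
(900, 600, 3)
```

View pics/ov.png

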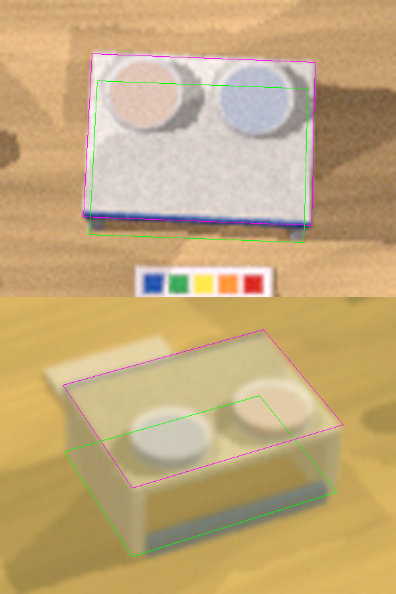

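Call:
play_rows --pt "0 0 0 0.001 -0.008 0 0.1" --pt "0 0 -0.018 0.002 -0.018 0 0.1" --pt "0 0 -0.02 0.003 -0.02 0 0.1" --pt "0 0 -0.02 0.003 -0.02 0 0.1"

```text
t: 25.68
eef_pos: [0.417, 0.2205, 0.0203]
ee_rot: [3.136, 0.002, -3.006]
force: [0.2, 2.2, -2.0]
width: 0.014
```

Call:
play_rows --pt "0 0 -0.02 0.005 -0.021 0 0.1" --pt "0 0 -0.02 0.005 -0.021 0 0.1" --pt "0 0 -0.02 0.005 -0.021 0 0.1" --pt "0 0 -0.02 0.005 -0.021 0 0.1" --pt "0 0 -0.02 0.005 -0.021 0 0.1" --pt "0 0 -0.02 0.005 -0.021 0 0.1" --pt "0 0 -0.02 0.005 -0.021 0 0.1" --pt "0 0 -0.02 0.005 -0.021 0 0.1" --pt "0 0 -0.015 0.004 -0.015 0 0.1" --pt "0 0 0 0 0 0 0.1"

```text
t: 26.92
eef_pos: [0.4585, 0.0179, 0.0203]
ee_rot: [3.137, -0.001, 3.08]
force: [1.0, 0.0, -1.8]
width: 0.0136
```

Run:
```python
from ov import *
out=[];s=get_state();print(s["eef_pos"],s["ee_rot"],s["force"])
for n,cr in(("top",(100,260,210,350)),("scene",(130,290,180,380))):
    p,d=grab_frame(n);cam=ext(n);k=4
    c=cv2.resize(cv2.convertScaleAbs(p,alpha=1.4)[cr[0]:cr[1],cr[2]:cr[3]],None,fx=k,fy=k,interpolation=cv2.INTER_CUBIC)
    out.append(c)
cv2.imwrite("pics/s1.png",cv2.resize(np.hstack(out),None,fx=.57,fy=.57))
```

```text
[0.45846299 0.01792507 0.02034532] [ 3.13735840e+00 -1.07977295e-03  3.08039166e+00] [ 1.01953738  0.04961619 -1.80693562]
```

View pics/s1.png

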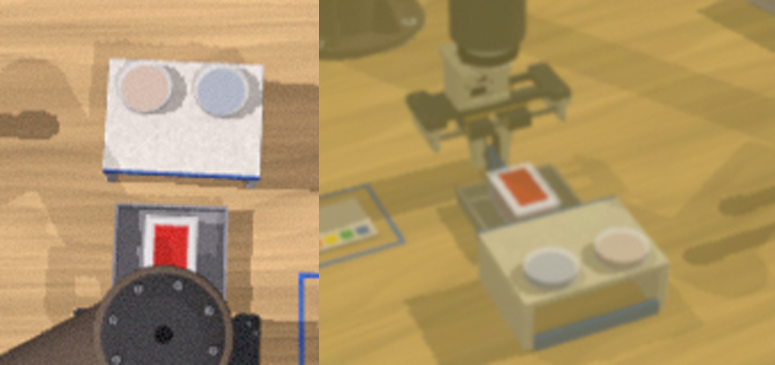

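Run:
```python
from ov import *
p,d=grab_frame("top");cv2.imwrite("pics/t2.png",p);cam=ext("top")
p=cv2.convertScaleAbs(p,alpha=1.6);a=(.5,.8,-.12,.12);o=ortho(p,cam,*a,.022,2000)
cv2.imwrite("pics/t2o.png",grid(o,*a,2000))
```

```text
(no output)
```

View pics/t2o.png

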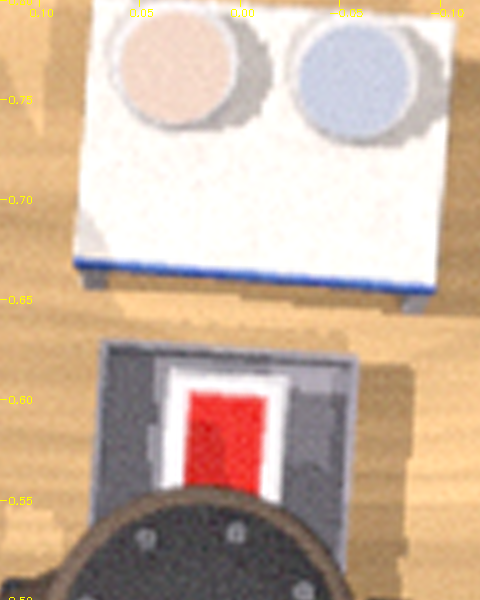

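Call:
play_rows --pt "0 0 -0.003 0.002 -0.006 0 0.1" --pt "0 0 -0.002 0.004 -0.006 0 0.1" --pt "0 0 0 0.012 -0.001 0 0.1" --pt "0 0 0 0.015 -0.001 0 0.1" --pt "0 0 0 0.015 -0.001 0 0.1"

```text
t: 27.7
eef_pos: [0.5006, 0.0019, 0.0203]
ee_rot: [3.141, -0.013, 3.079]
force: [-9.2, 1.4, 10.2]
width: 0.0141
```

Run:
```python
from ov import *
s=get_state();p,d=grab_frame("top");cv2.imwrite("pics/t3.png",p);cam=ext("top")
p=cv2.convertScaleAbs(p,alpha=1.6);a=(.5,.8,-.12,.12);o=ortho(p,cam,*a,.022,2000)
q,d=grab_frame("scene");q=cv2.resize(cv2.convertScaleAbs(q[160:290,220:350],alpha=1.5),None,fx=4,fy=4,interpolation=cv2.INTER_CUBIC)
m=np.zeros((600,480+300,3),np.uint8);m[:,:480]=o;q=cv2.resize(q,(300,300));m[:300,480:]=q
cv2.imwrite("pics/t3o.png",m)
```

```text
(no output)
```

View pics/t3o.png

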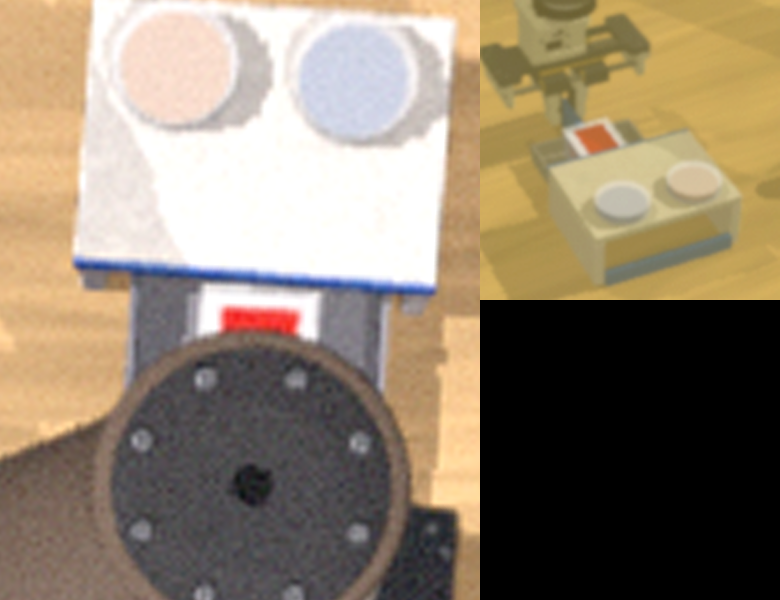

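Call:
play_rows --pt "0 -0.01 0 0.006 -0.0004 0 0.1" --pt "0 -0.002 0 0.01 -0.0006 0 0.1"

```text
t: 28.05
eef_pos: [0.5145, -0.0001, 0.0201]
ee_rot: [-3.141, -0.005, 3.078]
force: [-10.7, 1.9, 13.6]
width: 0.0134
```

Call:
play_rows --pt "0 0 0 0.006 0 0.001 0.1" --pt "0 0 0 0.01 0.0005 0.0005 0.1"

```text
t: 28.3
eef_pos: [0.5289, -0.0003, 0.0209]
ee_rot: [-3.14, -0.008, 3.077]
force: [-2.2, 0.5, -2.6]
width: 0.014
```

Call:
play_rows --pt "0 -0.003 0 0.01 -0.0004 0 0.1" --pt "0 -0.003 0 0.01 -0.0005 0 0.1" --pt "0 -0.003 0 0.01 -0.0006 0 0.1"

```text
t: 28.68
eef_pos: [0.5601, -0.0021, 0.0202]
ee_rot: [-3.14, -0.001, 3.077]
force: [-4.9, 0.4, 3.9]
width: 0.014
```

Call:
play_rows --pt "0 -0.001 0 0.01 -0.0005 0.0003 0.1" --pt "0 -0.001 0 0.01 -0.0006 0.0003 0.1" --pt "0 -0.001 0 0.008 -0.0005 0.0002 0.1"

```text
t: 29.05
eef_pos: [0.5904, -0.0038, 0.0203]
ee_rot: [-3.14, 0.002, 3.077]
force: [-1.3, 0.4, -3.2]
width: 0.0136
```

Call:
play_rows --pt "0 0 0 0.005 -0.0003 0 0.1" --pt "0 0 0 0.005 -0.0003 0 0.1" --pt "0 0 0 0.003 -0.0002 0 0.1"

```text
t: 29.42
eef_pos: [0.6042, -0.0048, 0.0203]
ee_rot: [-3.14, 0.001, 3.076]
force: [-2.5, 1.0, -1.3]
width: 0.0137
```

Call:
play_rows --pt "0 0 0 0.002 -0.0001 0 0.1" --pt "0 0 0 0.002 -0.0001 0 0.1" --pt "0 0 0 0.0015 -0.0001 0 0.1"

```text
t: 29.8
eef_pos: [0.6097, -0.0051, 0.0203]
ee_rot: [-3.14, 0.001, 3.076]
force: [-5.3, 2.1, 0.8]
width: 0.0139
```

Call:
play_rows --pt "0 0 0 0.002 -0.0001 0 0.1" --pt "0 0 0 0.002 -0.0001 0 0.1"

```text
t: 30.05
eef_pos: [0.6097, -0.0051, 0.0203]
ee_rot: [-3.139, -0.006, 3.075]
force: [-9.8, 2.5, 5.8]
width: 0.0138
```

Call:
play_rows --pt "0 -0.006 0 0.003 0 0 0.1" --pt "0 -0.003 0 0.003 0 0 0.1" --pt "0 0 0 0.002 0 0 0.1"

```text
t: 30.42
eef_pos: [0.6098, -0.0051, 0.0204]
ee_rot: [-3.138, -0.01, 3.074]
force: [-6.8, 1.6, 1.9]
width: 0.0133
```

Run:
```python
from ov import *
s=get_state();p,d=grab_frame("wrist");cv2.imwrite("pics/w12.png",cv2.convertScaleAbs(p,alpha=1.3))
q,d=grab_frame("scene");q=cv2.resize(cv2.convertScaleAbs(q[190:290,230:350],alpha=1.6),None,fx=6,fy=6,interpolation=cv2.INTER_CUBIC)
cv2.imwrite("pics/s12.png",q)
```

```text
(no output)
```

View pics/w12.png

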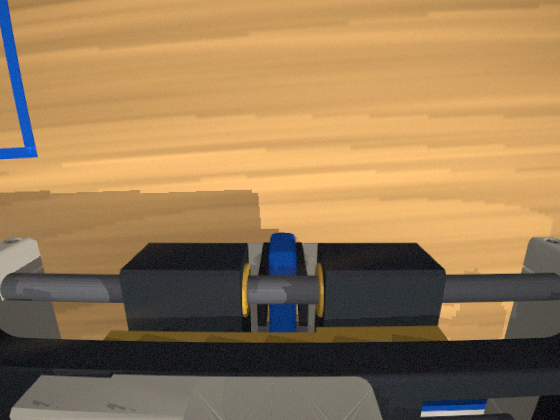

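View pics/s12.png

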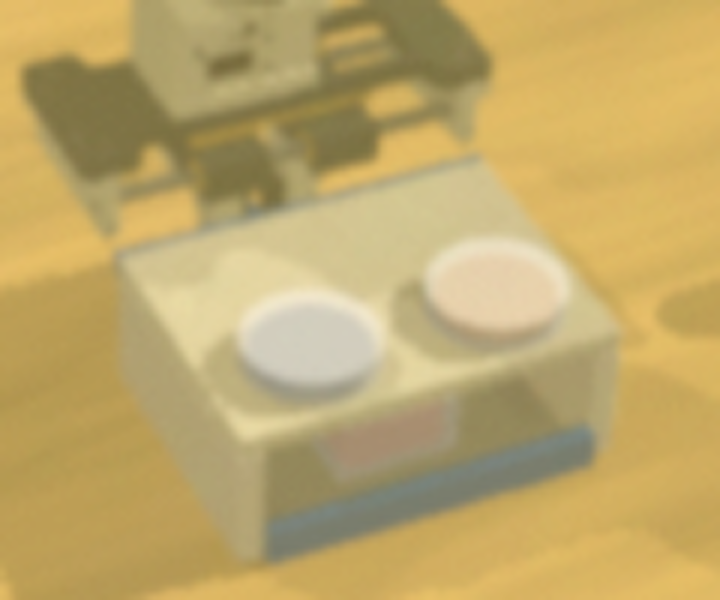

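Call:
play_rows --pt "0 0 0 0 0 0 0.4" --pt "0 0 0 0 0 0 0.45" --pt "0 0 0 0 0 0 0.45" --pt "0 0.005 0 -0.002 0 0.02 0.45" --pt "0 0 0 -0.01 0 0.04 0.45" --pt "0 0 0 -0.03 0 0.05 0.45" --pt "0 0 0 -0.03 0 0.05 0.45" --pt "0 0 0 0 0 0 0.45"

```text
t: 31.52
eef_pos: [0.541, -0.0048, 0.1869]
ee_rot: [-3.139, -0.005, 3.075]
force: [1.2, -0.6, -0.3]
width: 0.0396
```

Run:
```python
from ov import *
s=get_state();p,d=grab_frame("wrist");cam=ext("wrist",s);print(s["eef_pos"],s["ee_rot"])
cv2.imwrite("pics/w13.png",p)
rx,ry,yw=.7155,-.0115,np.radians(-3.7)
tx,ty=np.array([rx,ry])+.002*np.array([np.cos(yw),np.sin(yw)])
q=cv2.convertScaleAbs(p,alpha=1.3)
cv2.polylines(q,[proj(rect(tx,ty,yw,.0305,.007,.032,-.0905),cam).astype(int)],True,(0,255,255),1)
cv2.polylines(q,[proj(rect(rx,ry,yw,.065,.087,.068),cam).astype(int)],True,(255,0,255),1)
cv2.imwrite("pics/w13b.png",q)
t,d=grab_frame("scene");cv2.imwrite("pics/s13.png",t)
```

```text
[ 0.54097956 -0.00476427  0.1869332 ] [-3.13931412 -0.00521087  3.07542612]
```

View pics/w13b.png

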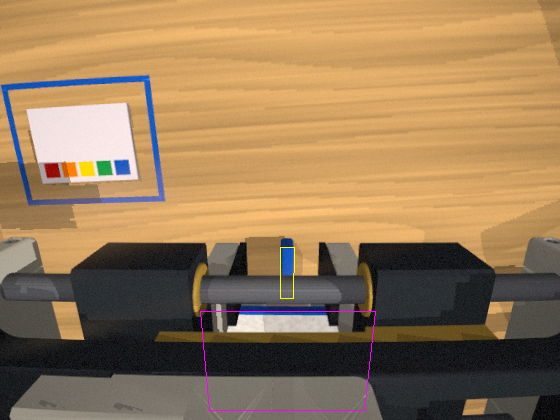

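View pics/s13.png

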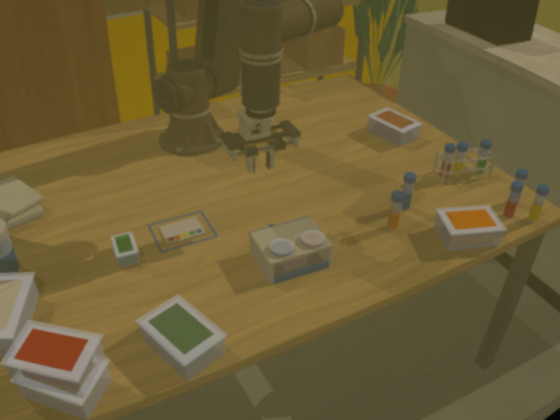

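Call:
play_rows --pt "0 0 0 0.03 0 0.04 0.45" --pt "0 0 0 0.05 0 0.02 0.45" --pt "0 0 0 0.05 0 0 0.45" --pt "0 0 0 0.04 0 0 0.45" --pt "0 0 0 0 0 0 0.45" --pt "0 0 0 0 0 0 0.45"

```text
t: 32.38
eef_pos: [0.7145, -0.0062, 0.2327]
ee_rot: [-3.134, -0.025, 3.073]
force: [-1.1, 0.1, -0.1]
width: 0.0396
```

```bash
cat > chk.py <<'E'
from ov import *
import sys
s=get_state();p,d=grab_frame("wrist");cam=ext("wrist",s);print(s["eef_pos"],s["ee_rot"])
n=sys.argv[1];cv2.imwrite(f"pics/{n}.png",p)
rx,ry,yw=.7155,-.0115,np.radians(-3.7)
tx,ty=np.array([rx,ry])+.002*np.array([np.cos(yw),np.sin(yw)])
k=3;x0,y0=180,60
q=cv2.resize(cv2.convertScaleAbs(p,alpha=1.3)[y0:y0+200,x0:x0+260],None,fx=k,fy=k,interpolation=cv2.INTER_CUBIC)
f=lambda P:((proj(P,cam)+.5-[x0,y0])*k).astype(int)
cv2.polylines(q,[f(rect(tx,ty,yw,.0305,.007,.032,-.0905))],True,(0,255,255),1)
cv2.polylines(q,[f(rect(rx,ry,yw,.065,.087,.068))],True,(255,0,255),1)
cv2.polylines(q,[f(rect(rx,ry,yw,.065,.087,.0))],True,(0,255,0),1)
cv2.imwrite(f"pics/{n}b.png",q)
E
python3 chk.py w14
```

```text
[ 0.71450737 -0.00615421  0.23266756] [-3.13365023 -0.02532057  3.0734558 ]
```

View pics/w14b.png

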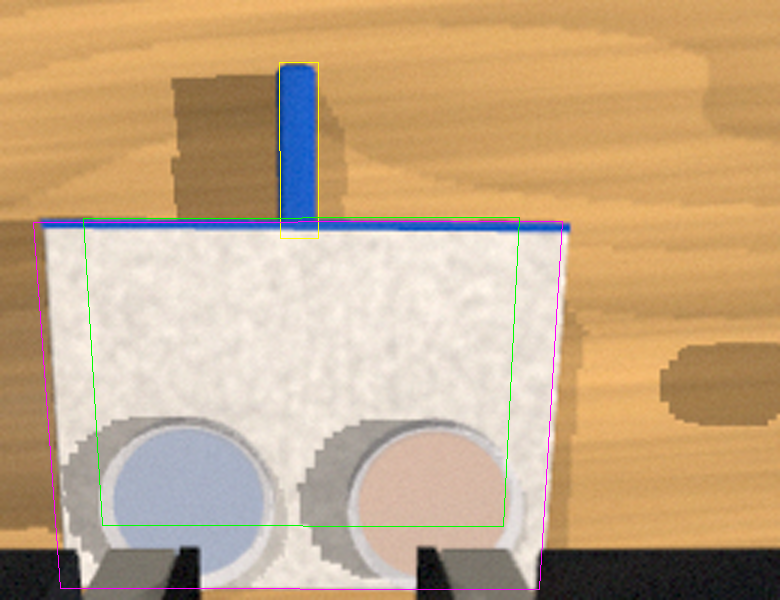

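Call:
play_rows --pt "0 0 0 -0.05 0 0 0" --pt "0 0 0 -0.05 0 0 0" --pt "0 0 0 -0.05 0 -0.01 0" --pt "0 0 0 -0.005 0 -0.04 0" --pt "0 0 0 0 0 -0.05 0" --pt "0 0 0 0 0 -0.04 0" --pt "0 0 0 0 0 0 0"

```text
t: 33.3
eef_pos: [0.5493, -0.0067, 0.0903]
ee_rot: [-3.135, -0.022, 3.076]
force: [0.4, 0.2, 1.0]
width: 0.0006
```

Call:
play_rows --pt "0.006 -0.02 0 0.008 0.003 -0.025 0" --pt "0 0 0 0 0 -0.025 0" --pt "0 0 0 0 0 -0.012 0" --pt "0 0 0 0 0 -0.004 0" --pt "0 0 0 0 0 0 0"

```text
t: 33.92
eef_pos: [0.562, -0.0024, 0.0314]
ee_rot: [3.138, 0.009, 3.078]
force: [-0.6, 0.1, 0.5]
width: 0.0003
```

Call:
play_rows --pt "0 0.008 0 0.01 -0.0015 -0.007 0" --pt "0 0 0 0.008 0 0 0" --pt "0 0 0 0.003 0 0 0" --pt "0 0 0 0.002 0 0 0"

```text
t: 34.42
eef_pos: [0.5853, -0.0041, 0.0252]
ee_rot: [3.138, -0.002, 3.078]
force: [-11.2, 3.7, 7.4]
width: 0.0007
```

Call:
play_rows --pt "0 0 0 0.003 0 0 0" --pt "0 0 0 0.003 0 0 0" --pt "0 0 0 0.003 0 0 0"

```text
t: 34.8
eef_pos: [0.5852, -0.005, 0.0237]
ee_rot: [3.141, -0.018, 3.075]
force: [-9.5, 3.3, 6.4]
width: 0.0005
```

Call:
play_rows --pt "0 -0.016 0 0.005 0.0005 0 0" --pt "0 -0.01 0 0.006 0.0005 0 0"

```text
t: 35.05
eef_pos: [0.5854, -0.0055, 0.022]
ee_rot: [-3.14, -0.012, 3.072]
force: [-19.5, 5.1, 14.4]
width: 0.0003
```

Call:
play_rows --pt "0 0 0 -0.01 0 0 0" --pt "0 0.01 0 -0.02 0 0 0.1" --pt "0 0 0 -0.005 0 0.05 0.4" --pt "0 0 0 0 0 0.05 0.4" --pt "0 0 0 0 0 0.05 0.4" --pt "0 0 0 0.05 0 0.04 0.4" --pt "0 0 0 0.055 0 0 0.4" --pt "0 0 0 0.055 0 0 0.4" --pt "0 0 0 0 0 0 0.4" --pt "0 0 0 0 0 0 0.4"

```text
t: 36.3
eef_pos: [0.7053, -0.0058, 0.2184]
ee_rot: [-3.141, -0.02, 3.073]
force: [-0.1, -0.5, -0.5]
width: 0.035
```

```bash
python3 chk.py w15
```

```text
[ 0.70525074 -0.00578714  0.21841337] [-3.14058156 -0.02045045  3.07319801]
```

View pics/w15b.png

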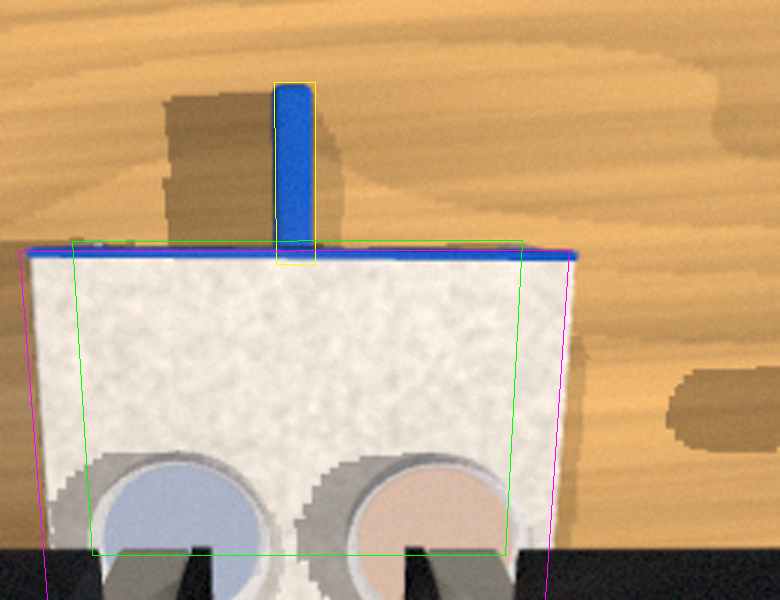

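Run:
```python
from ov import *
q,d=grab_frame("scene");a=cv2.imread("pics/scene0.png")
df=cv2.absdiff(q,a).max(-1)
q2=cv2.resize(cv2.convertScaleAbs(q[150:290,90:430],alpha=1.6),(780,322))
cv2.imwrite("pics/fin.png",q2)
for n,b in dict(green=(232,265,108,142),tubes=(170,232,385,420)).items(): print(n,df[b[0]:b[1],b[2]:b[3]].mean(),df[b[0]:b[1],b[2]:b[3]].max())
s=get_state();print(s["t"],s["force"],abs(s["qd"]).max())
```

```text
green 2.5828877005347595 13
tubes 4.287557603686636 11
36.4 [-0.83897233 -0.17878777 -0.43189757] 0.012112366362027204
```

View pics/fin.png

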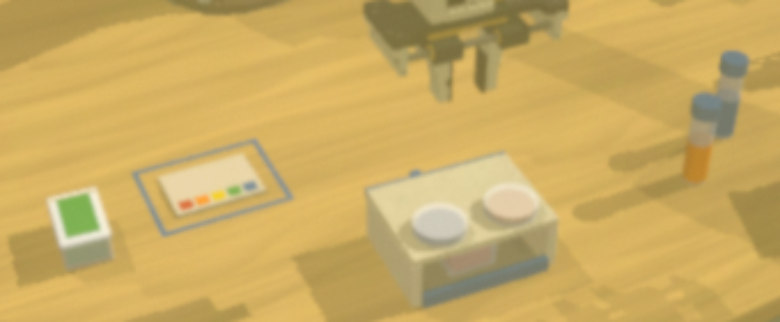

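The card sits inside the outline, the tub is in the tray under the riser with only the handle end showing, and the bystanders haven't moved. The gripper is clear of everything, so I'm handing in.

```bash
python3 -c "
from station import *
print(job_done())"
```

```text
the job is handed in; nothing more can be done
None
```

The job is handed in at about 36 s of the 72 s allowed, with all three steps done in the order you asked.

- **Card:** I slid it flat from in front of the riser to inside the blue outline. It slipped under the fingertips and turned out of square by up to about 7°. I fixed that with one press-and-turn and a final nudge on its edge, after two press-and-turn tries had slipped. In the wrist picture afterwards it was centred and square. One of those presses briefly reached 32 N, above the suggested 10–20 N but below the 40 N limit.
- **Red tub:** I gripped it by the lid rim and set it flat on the tray floor. The pictures showed it level inside the tray, and it was still visible inside the riser at the end.
- **Tray:** I slid it by the handle under the riser until it stopped at x = 0.6097 m, against 0.6094 m predicted for home. A second push on the handle end with about 20 N did not move it. The handle end matched the predicted home position to about 1 mm in the last wrist picture.
- **Bystanders:** the green tub and the two tubes show no change from the first scene picture.
- **Release:** the gripper ended about 0.2 m above the table, touching nothing, with the wrist force near zero.

**One disagreement:** the wrist camera puts the riser's yaw about 0.8° further round than the top camera did. I could not see the tray's rear wall against the stop directly, so "home" rests on the contact and the handle position.

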